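# Swap the two plug-in modules of a bench dock and lock them in

## Robot

A 6-joint arm with a two-finger parallel gripper is mounted at the origin on the work surface. World frame = base frame: x ahead of the robot, y to its left, z up, the work surface at z = 0. Lengths are in mm, angles in rad, forces in N, time in s.
With the tool pointing down it reaches from about 400 to 925 mm from the base axis. Payload 12.5 kg.
Tool frame: the origin (TCP) lies midway between the tips of the shut fingers; the grasp point (between the pads) lies 19 mm behind it; z points along the fingers, y is the line along which they close (so a half turn about z gives the same grasp; the last joint's range is limited). The gripper opens to 95 mm and grips with 3 to 60 N. Pads are 20 mm wide; open, the fingers measure 119 mm over their backs; the gripper's body (75 mm by 180 mm) begins 59 mm behind the grasp point.
Start: joints at [-1.259, 0.491, 1.559, -0, 1.092, -0.106], TCP at [253.618, -571.248, 214.661] pointing down, gripper open.
Joint ranges: [-3.1, 3.1], [-0.84, 2.19], [0.05, 2.79], [-1.13, 4.28], [0.06, 2.93], [-2.69, 2.69]. Speed limits (rad/s): [2.22, 2.22, 2.79, 3.14, 3.14, 3.14].

## Interface

Orientations are given as [roll, pitch, yaw] about the fixed x, y, z axes, in that order (R = Rz(yaw) Ry(pitch) Rx(roll)).
In Python, from cell import env gives the robot as it stands.
- The arm moves only by the shell command python3 -m inch 'ROWS'. ROWS is JSON, a list of rows, each a list of 7 numbers: the turn, a rotation vector about the tool's x, y, z in rad, then the shift along the tool's x, y, z in cm, then the closure, from -1 (fully open) to 1 (shut). A call has 1 to 20 rows; each row shifts and turns the commanded pose from where the row before left it, along the tool's axes as they then stand; what a row does not reach is not made up. A row lasts 1/8 s, in which the tool goes at most 62.5 mm and 10.7 degrees, less where a joint would pass 70% of its speed; a pose out of reach is approached as far as the arm can. A call with a gripper value outside its range is refused whole. The fingers move at their own pace and stop on an object; the grip force is fixed at half the most. Time passes only in rows, so rows that do not move let the fingers close. It gives the time, the measured TCP pose, the force, the opening and the grip force at its end, in the units of the state.
- env.state(): the state, without advancing time (a new reading comes with each control period).
- env.read_camera(name): name is "side" or "top"; returns a dict with "img" (384x512x3 uint8, red, green, blue), "depth" (384x512 float32, mm along the optical axis (not along the pixel's ray), 0 where there is no reading), "fx", "fy", "cx", "cy" (pixels), "D" ([k1, k2, p1, p2, k3] as OpenCV has them; the pictures are not rectified), "position" and "orientation" of the camera in the world. Camera axes: x right, y down, z forward; pixel columns grow to the right and rows downward; lengths in mm; the calibration is good to about 2 mm. A picture is of the moment at which its call begins.
- env.job_done(): hands the job in; it is judged then, once.
Trained networks look in a picture, given as the dict that the camera call returned (one of the last four; its "shot" number tells which), for a name from the list of things; names that differ only in an ending like _2 or _b are one class to them, and where a whole thing is asked for, a point or a joint stands for the part that bears it (a point fixed in the world has none). Each returns a list of dicts, best first, with "score" (0 to 1); they miss things now and then, are a little off and sometimes report something else, mostly with a low value. They report only what shows in the picture. A call takes as long as a camera call. They do not tell look-alikes from the thing itself.
- env.find_in(picture, target): "centre" ([x, y, z] in mm, in the coordinates of the camera as it stood for that picture, good to about 4 mm: the middle of the surface that is visible of it).
- env.trace(picture, target): "mask" (384x512 bool, what is visible of it).
The state is a dict: "t": time; "joints": joint angles; "qvel": joint speeds; "tau": joint torques, N m; "eef_pos": TCP position; "tcp_rot": TCP orientation; "ft_force": force on the tool from outside, world axes, zero at the start; "moment": the same for the moment, N m; "opening": opening from 0.0 (shut) to 1.0 (fully open); "grip_force": force on a finger pad.
Only numpy, scipy, OpenCV 4.12 (cv2) and the standard library are available. Lean on these libraries where they do the work, as an engineer would, in place of code of your own. Each camera call takes 0.05 s, during which the arm holds its last target. There are 200 camera calls.

## Task

The two plug-in modules in the sloping dock are in each other's bays. Swap them over, pressing each one gently but fully home against its sprung contact plate so that it stays down, then turn the turnbutton between them all the way across so that it locks both in. Do not let a module topple or force it hard against the dock, and leave the other things on the desk where they are.

Things in the scene. Friction and masses are not known exactly. Their poses are not given: they have to be found in the camera images.
- dock: Fixed dock: grey base, black bay block 164 mm wide (y). Origin on the desk under the middle of the block's top face, which is 75 mm above it; z up, -x front. The face slopes 0.45 rad, facing up and towards the front, 68 mm up the slope. Two square wells, 48 x 48 mm, 96 mm apart centre to centre, go 42 mm down square to the face. Over 150 N of a module on the dock is too hard.
- seat_left (a point): Middle of the +y well's contact plate when pressed to its hard stop: where a fully home module's underside centre is. z: out of the sloping face, square to it; x: up the slope; y: the dock's y. The well's mouth is 42 mm along +z. An empty well's brass plate springs up 10 mm; a module resting on it must be pushed with about 8 N to go down, and stays wherever it is pushed to.
- seat_right (a point): The same for the well on the dock's -y side.
- knob_module: Loose grey module of about 0.25 kg, 44 x 44 mm and 44 mm tall, with a round black grip, 26 mm diameter and 26 mm tall, in the middle of its top (70 mm in all). Origin: centre of the underside; z out through the grip. Home in a well, its shoulder is 2 mm above the dock's face.
- bar_module: The same kind of module, with a rectangular black grip instead: 12 mm thick along its x, 24 mm along its y, 26 mm tall.
- turnbutton (a joint): Aluminium turnbutton midway between the wells, turning about the face's normal: flat bar 66 x 12 x 5 mm, underside 6 mm above the face, with a thumb tab. 0: bar nearly up and down the slope, clear of the wells; 1.4 rad (end stop): across, along the dock's y, over both modules' shoulders. Grows counter-clockwise seen from above; stays where left; blocked by a module that is not home.
- tab (a point): On the pivot axis, middle of the turnbutton's upright thumb tab, which is 24 mm long (along the bar), 8 mm thick and 24 mm tall; its top is 12 mm from here along the face's normal (z). The bar lies (1.4 - joint) rad clockwise, seen from above, of the seats' y axis.
- spool: Bystander: empty steel wire spool standing on end, 48 mm diameter, 37 mm tall; origin under its centre.
- tin: Bystander: open steel tin, 72 mm diameter, 30 mm tall; origin under its centre.
- driver: Bystander: screwdriver lying on the desk, 170 mm long along its x; origin near its middle.
- kit_box: Bystander: small cardboard box, 90 x 70 x 35 mm; origin under its centre.
There are look-alikes about, which are no part of the job. Leave any orange or red look-alike of the dock alone.

How it is judged:
By the outcome, as a careful person would: the job done as asked, in the order asked, and still so for the second after the job is handed in, with the robot touching nothing.
It also fails if it takes over 72 s, if anything falls off the work surface, if the arm or the gripper's body presses on something with over 40 N, if the wrist force passes 120 N, or if a joint passes its speed limit or range.

## Working session

There is one attempt and no reset: what is moved stays moved. The work goes in short steps, Python scripts to look and compute and a shell command to move; the robot and the scene stay as the last step left them, time stands still between calls to the robot, and variables do not carry over. Pictures are saved under pics/ and viewed, at most 10 in all, crops included, and the job is handed in when it is done.

```bash
ls; mkdir -p pics; cat > h.py <<'E'
import numpy as np, cv2
from scipy.spatial.transform import Rotation as R
from cell import env
def rot(o):
    o=np.array(o,float)
    return o if o.shape==(3,3) else R.from_euler('xyz',o).as_matrix()
def c2w(p,pts):
    return np.asarray(pts)@rot(p["orientation"]).T+np.array(p["position"])
def cloud(p,mask):
    v,u=np.nonzero(mask&(p["depth"]>0)); d=p["depth"][v,u]
    K=np.array([[p["fx"],0,p["cx"]],[0,p["fy"],p["cy"]],[0,0,1.]])
    n=cv2.undistortPoints(np.stack([u,v],1).astype(np.float64)[:,None],K,np.array(p["D"],float))[:,0]
    return c2w(p,np.c_[n*d[:,None],d])
def proj(p,w):
    K=np.array([[p["fx"],0,p["cx"]],[0,p["fy"],p["cy"]],[0,0,1.]])
    c=(np.atleast_2d(w)-np.array(p["position"]))@rot(p["orientation"])
    return cv2.projectPoints(c,np.zeros(3),np.zeros(3),K,np.array(p["D"],float))[0][:,0]
def save(p,name,crop=None,s=1):
    im=p["img"][:,:,::-1]
    if crop: x0,y0,x1,y1=crop; im=im[y0:y1,x0:x1]
    cv2.imwrite("pics/"+name,cv2.resize(im,None,fx=s,fy=s,interpolation=cv2.INTER_CUBIC))
E
python3 - <<'E'
from h import *
P={n:env.read_camera(n) for n in("side","top")}
ims=[]
for n,p in P.items():
    print(n,p["position"],p["orientation"],p["fx"])
    ims.append(p["img"][:,:,::-1])
    for t in("dock","knob_module","bar_module","turnbutton","spool","tin","driver","kit_box"):
        for d in env.find_in(p,t):
            w=c2w(p,d["centre"]); print(t,round(d["score"],2),w.round(),proj(p,w)[0].round())
cv2.imwrite("pics/a.png",cv2.resize(np.vstack(ims),(800,1200))[:,:]) if 0 else None
cv2.imwrite("pics/side0.png",ims[0]);cv2.imwrite("pics/top0.png",ims[1])
print(env.state())
E
```

```text
pics
side [483.436002   987.15726506 796.58743984] [-2.22153142 -0.0098257  -3.1109096 ] 421.3713153296884
dock 0.82 [376.  40.  52.] [305. 201.]
dock 0.63 [756. 305.  58.] [151. 263.]
dock 0.63 [297. 281.  51.] [343. 264.]
dock 0.55 [585. 110.  54.] [230. 214.]
knob_module 0.62 [586.  14.  87.] [232. 183.]
bar_module 0.54 [558. 109.  85.] [239. 205.]
turnbutton 0.73 [279. 252.  96.] [352. 242.]
turnbutton 0.58 [743. 283.  95.] [156. 246.]
turnbutton 0.48 [353.   1.  92.] [313. 182.]
tin 0.66 [722.  82.  14.] [183. 217.]
driver 0.62 [522. 312.  20.] [249. 280.]
kit_box 0.88 [ 571. -218.   35.] [243. 156.]
top [ 425.62154591   27.43014997 1115.80046754] [-3.06174869  0.03235054 -1.59401792] 427.9453806607885
dock 0.92 [365.   3.  65.] [283. 253.]
dock 0.7 [289. 245.  57.] [186. 286.]
dock 0.63 [566.  56.  69.] [260. 172.]
dock 0.57 [745. 276.  45.] [174. 108.]
knob_module 0.71 [584.   4.  83.] [281. 163.]
bar_module 0.86 [562.  96.  81.] [243. 173.]
turnbutton 0.65 [278. 253.  92.] [180. 292.]
turnbutton 0.6 [567.  48.  93.] [262. 170.]
turnbutton 0.45 [355.   8.  98.] [282. 258.]
tur
[... 175 characters left out ...]
8 [ 566. -248.   35.] [379. 171.]
{'t': 0.9, 'joints': array([-1.25857564e+00,  4.90848023e-01,  1.55891154e+00,  2.50151623e-06,
        1.09167633e+00, -1.05578735e-01]), 'qvel': array([ 0.00016386, -0.0004718 ,  0.00098041,  0.00070797,  0.0003291 ,
        0.00144125]), 'tau': array([-2.48700038e-03, -6.12465620e+01, -2.58431786e+01,  6.91715931e-02,
        4.44890256e-02,  1.33167521e-05]), 'eef_pos': array([ 253.63263001, -571.24165317,  214.68926823]), 'tcp_rot': array([3.14143653e+00, 1.43119595e-05, 4.17798263e-01]), 'ft_force': array([ 0.61562915,  0.08439606, -0.64996457]), 'moment': array([ 0.0059876 ,  0.06315822, -0.02120396]), 'grip_force': 0.0, 'opening': 1.0021018760277258}
```

View images.

View pics/side0.png

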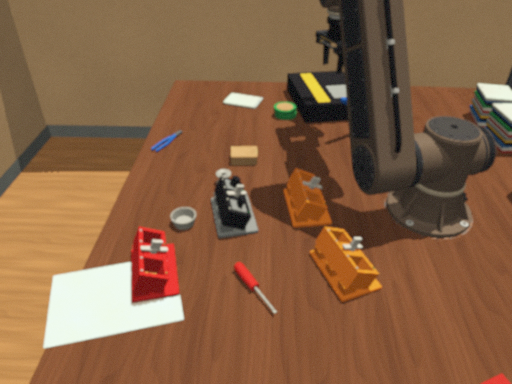

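View pics/top0.png

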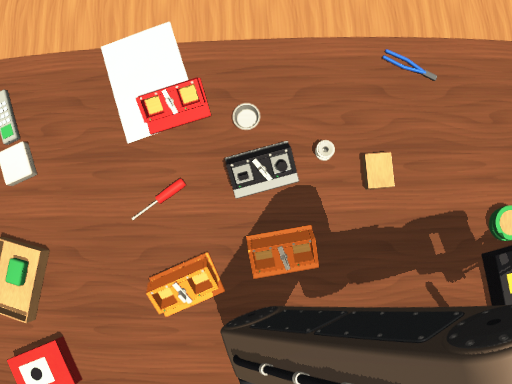

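```bash
cat > fit.py <<'E'
from h import *
from scipy.optimize import least_squares
def near(p):
    W=cloud(p,p["depth"]>0); d=np.hypot(W[:,0]-570,W[:,1]-52)
    return W[(d<130)&(W[:,2]>4)&(W[:,2]<160)]
def tof(W,x,y,yaw):   # to face frame: x up slope, y, z normal, origin face middle
    M=R.from_euler('z',yaw).as_matrix()@R.from_euler('y',-0.45).as_matrix()
    return (W-np.array([x,y,75]))@M
E
python3 - <<'E'
from fit import *
for n in("top","side"):
    p=env.read_camera(n)
    save(p,n+"1.png",(205,125,315,205) if n=="top" else (195,155,275,245),7 if n=="top" else 6)
    W=near(p)
    for zo in (0,):
        x,y,yaw=570,52,.234
        for it in range(30):
            F=tof(W,x,y,yaw); s=(abs(F[:,0])<36)&(abs(F[:,1])<84)&(abs(F[:,2])<(8 if it<10 else 4))
            r=least_squares(lambda q:tof(W[s],q[0],y,q[1])[:,2],[x,yaw],loss='soft_l1',f_scale=1.)
            x,yaw=r.x
            F=tof(W,x,y,yaw); s=(abs(F[:,0])<40)&(abs(F[:,1])<95)&(abs(F[:,2])<4)
            # recentre along y
            c=(np.percentile(F[s,1],.5)+np.percentile(F[s,1],99.5))/2
            y+=c*np.cos(yaw)*.7; x-=c*np.sin(yaw)*.7
        print(n,x,y,yaw,s.sum(),np.percentile(F[s],[.5,99.5],axis=0).round(1),F[s,2].std())
        # free plane fit
        A=F[s]; c=A.mean(0); print("normal",np.linalg.svd(A-c,full_matrices=False)[2][2])
        h=(F[:,2]>20)&(F[:,2]<36)
        for sg in(1,-1):
            k=h&(F[:,1]*sg>25); print("grip",sg,k.sum(),np.median(F[k],0).round(1),np.percentile(F[k],[2,98],axis=0).round(1).tolist())
        k=(F[:,2]>12)&(abs(F[:,1])<22);print("tab",k.sum(),F[k].mean(0).round(1),F[k].max(0).round(1))
        np.save(n+"F.npy",F)
E
```

```text
top 571.3309055064475 51.116379915167975 0.242954696623567 1296 [[-30.9 -81.5  -3.9]
 [ 37.7  81.5   3.8]] 1.828846629787395
normal [ 3.42448891e-04  1.17828161e-04 -9.99999934e-01]
grip 1 57 [ 4.1 48.2 26.8] [[-3.0, 36.2, 21.9], [9.6, 59.3, 30.0]]
grip -1 92 [  4.  -47.6  27.2] [[-8.1, -58.8, 22.5], [15.2, -36.4, 30.7]]
tab 71 [ 5.5  0.4 24.9] [32.9 15.1 37. ]
side 571.9291269974426 53.3125378053883 0.23807492950966624 484 [[-30.7 -81.2  -3.8]
 [ 37.5  81.2   3.8]] 1.7040002521265234
normal [6.20729176e-03 3.95869327e-04 9.99980656e-01]
grip 1 39 [ 4.8 51.  26.8] [[-2.6, 33.7, 20.4], [9.8, 58.8, 29.8]]
grip -1 46 [  5.  -47.1  26.4] [[-7.8, -62.5, 20.1], [15.7, -37.8, 29.2]]
tab 64 [ 5.1  1.1 24.4] [28.8 15.2 35.3]
```

View pics/top1.png

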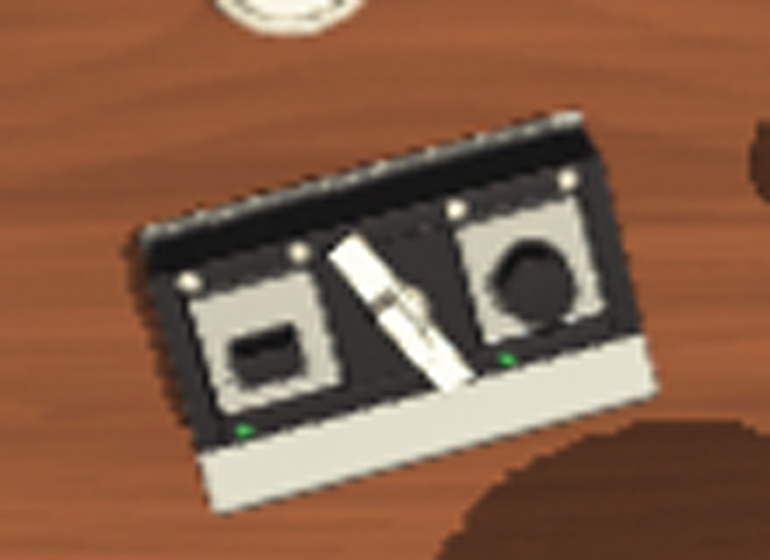

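```bash
cat > to.py <<'E'
import sys,json
from h import *
C=np.array([574.6,52.0,75.]); YAW=0.241
MF=R.from_euler('z',YAW)*R.from_euler('y',-0.45)     # face frame
# tool in face: y=+x_f (up slope), z=-z_f, x = y×z = x_f × -z_f = +y_f
T0=R.from_matrix(np.array([[0,1,0],[1,0,0],[0,0,-1.]]).T)
def here():
    s=env.state(); return np.array(s["eef_pos"]),R.from_matrix(rot(s["tcp_rot"])),s
def face(f,ang=0.):   # tool pose at face coords f, turned ang ccw about face normal
    return C+MF.apply(f), MF*R.from_euler('z',ang)*T0
def desk(w,yaw=YAW): return np.array(w,float),R.from_euler('z',yaw)*T0
def delta(p,r):
    p0,r0,s=here(); rv=(r0.inv()*r).as_rotvec()
    print("rotvec",rv.round(4),"| shift(now axes) cm",(r0.inv().apply(p-p0)/10).round(3),"| shift(after turn) cm",(r.inv().apply(p-p0)/10).round(3))
def show():
    p,r,s=here(); f=MF.inv().apply(p-C); g=(r.inv().apply(s["ft_force"])); rr=(T0.inv()*MF.inv()*r)
    print("t",round(s["t"],2),"p",p.round(1),"face",f.round(2),"tilt err",(face([0,0,0])[1].inv()*r).as_rotvec().round(4),"F tool",g.round(1),"open",round(s["opening"],3),"grip",round(s["grip_force"],1),"j",np.round(s["joints"],2))
E
python3 - <<'E'
from to import *
show(); delta(*face([0,48,110]))
for n in("top",):
    p=env.read_camera(n); W=cloud(p,p["depth"]>0)
    d=W[(W[:,2]<12)&(abs(W[:,0]-500)<60)&(abs(W[:,1]-190)<50)]; print("desk z",np.median(d[:,2]))
    for c in[(490,165),(480,175),(500,185),(530,180),(460,170),(600,190),(560,200)]:
        k=np.hypot(W[:,0]-c[0],W[:,1]-c[1]); o=W[:,2]>8; print(c,"nearest obstacle",k[o].min().round())
E
```

```text
t 1.0 p [ 253.6 -571.3  214.7] face [-353.86 -528.65  326.04] tilt err [ 0.3741 -0.3134  1.3687] F tool [ 0.5  0.4 -0.3] open 0.999 grip 0.0 j [-1.26  0.49  1.56 -0.    1.09 -0.11]
rotvec [-0.3741  0.3134 -1.3687] | shift(now axes) cm [ 50.76  -49.509   4.054] | shift(after turn) cm [57.665 35.386 21.604]
desk z 0.8935080674197025
(490, 165) nearest obstacle 47.0
(480, 175) nearest obstacle 60.0
(500, 185) nearest obstacle 61.0
(530, 180) nearest obstacle 40.0
(460, 170) nearest obstacle 69.0
(600, 190) nearest obstacle 32.0
(560, 200) nearest obstacle 22.0
```

```bash
python3 -m inch '[[0,0,0,4.2,-4.1,0,-1],[0,0,0,4.2,-4.1,0,-1],[0,0,0,4.2,-4.1,0,-1],[0,0,0,4.2,-4.1,0,-1],[0,0,0,4.2,-4.1,0,-1],[0,0,0,4.2,-4.1,0,-1],[0,0,0,4.2,-4.1,0,-1],[0,0,0,4.2,-4.1,0,-1],[0,0,0,4.2,-4.1,0,-1],[0,0,0,4.2,-4.1,0,-1],[0,0,0,4.2,-4.1,0,-1],[0,0,0,4.2,-4.1,0,-1],[-0.047,0.039,-0.171,0,0,0,-1],[-0.047,0.039,-0.171,0,0,0,-1],[-0.047,0.039,-0.171,0,0,0,-1],[-0.047,0.039,-0.171,0,0,0,-1],[-0.047,0.039,-0.171,0,0,0,-1],[-0.047,0.039,-0.171,0,0,0,-1],[-0.047,0.039,-0.171,0,0,0,-1],[-0.047,0.039,-0.171,0,0,0,-1]]' && python3 - <<'E'
from to import *
show(); delta(*face([0,48,70]))
E
```

```text
t: 3.55
eef_pos: [514.4, 83.4, 214.7]
tcp_rot: [2.703, -0.009, 1.773]
ft_force: [-0.2, 0.1, 0.8]
opening: 1.003
grip_force: 0.0
t 3.55 p [514.4  83.4 214.7] face [ 14.82  44.86 147.95] tilt err [ 0.0108 -0.0086  0.0387] F tool [ 0.2  0.1 -0.8] open 1.003 grip 0.0 j [-0.02  0.22  2.09  0.25  0.41 -0.43]
rotvec [-0.0108  0.0086 -0.0387] | shift(now axes) cm [ 0.325 -1.41   7.807] | shift(after turn) cm [ 0.314 -1.482  7.795]
```

```bash
python3 -m inch '[[-0.0108,0.0086,-0.0387,0,0,0,-0.2],[0,0,0,0.16,-0.74,3.9,-0.2],[0,0,0,0.16,-0.74,3.9,-0.2],[0,0,0,0,0,0,-0.2],[0,0,0,0,0,0,-0.2]]' && python3 - <<'E'
from to import *
show(); delta(*face([0,48,8]))
for n in("top","side"):
    p=env.read_camera(n); save(p,n+"2.png",(205,125,315,205) if n=="top" else (195,135,275,225),5)
im=np.hstack([cv2.resize(cv2.imread("pics/%s2.png"%n),(400,400)) for n in("top","side")]);cv2.imwrite("pics/c2.png",im)
E
```

```text
t: 4.18
eef_pos: [533.7, 91.5, 138.8]
tcp_rot: [2.693, -0.002, 1.807]
ft_force: [-0.2, -0.2, -0.0]
opening: 0.607
grip_force: 0.0
t 4.17 p [533.7  91.5 138.8] face [ 0.48 48.1  70.58] tilt err [ 0.0011 -0.0003  0.0049] F tool [-0.2 -0.2 -0.1] open 0.607 grip 0.0 j [-0.01  0.37  2.15  0.53  0.21 -0.73]
rotvec [-0.0011  0.0003 -0.0049] | shift(now axes) cm [-0.008 -0.041  6.258] | shift(after turn) cm [-0.01  -0.048  6.258]
```

View pics/c2.png

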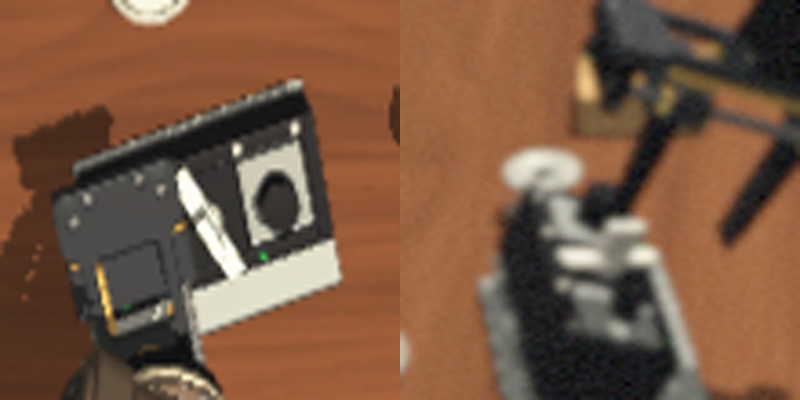

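```bash
python3 -m inch '[[0,0,-0.005,0,-0.02,3,-0.2],[0,0,0,0,-0.02,2,-0.2],[0,0,0,0,0,1,-0.2],[0,0,0,0,0,0.5,-0.2],[0,0,0,0,0,0,-0.2]]' && python3 - <<'E'
from to import *
show()
E
```

```text
t: 4.9
eef_pos: [561.0, 98.1, 80.0]
tcp_rot: [2.692, 0.0, 1.812]
ft_force: [-0.6, 0.4, 0.0]
opening: 0.602
grip_force: 0.0
t 4.9 p [561.   98.1  80. ] face [ 0.24 48.05  5.47] tilt err [ 0.     -0.0004 -0.0001] F tool [ 0.5 -0.4 -0.3] open 0.602 grip 0.0 j [ 0.01  0.52  2.13  1.07  0.11 -1.27]
```

```bash
python3 -m inch '[[0,0,0,0,0,0,0.2],[0,0,0,0,0,0,0.4],[0,0,0,0,0,0,0.6],[0,0,0,0,0,0,0.8],[0,0,0,0,0,0,1],[0,0,0,0,0,0,1],[0,0,0,0,0,0,1]]' && python3 - <<'E'
from to import *
show()
E
```

```text
t: 5.78
eef_pos: [560.6, 98.0, 79.0]
tcp_rot: [2.693, 0.0, 1.811]
ft_force: [-1.3, -0.3, 1.0]
opening: 0.123
grip_force: 30.0
t 5.78 p [560.6  98.   79. ] face [-0.61 48.02  4.72] tilt err [ 0.0018 -0.0006  0.0001] F tool [ 0.1 -0.8 -1.4] open 0.123 grip 30.0 j [ 0.01  0.52  2.13  1.07  0.11 -1.28]
```

```bash
python3 -m inch '[[0,0,0,0,0,-0.3,1],[0,0,0,0,0,-0.7,1],[0,0,0,0,0,-1.5,1],[0,0,0,0,0,-2,1],[0,0,0,0,0,-2.5,1],[0,0,0,0,0,-2.5,1],[0,0,0,0,0,0,1]]' && python3 - <<'E'
from to import *
show(); delta(*desk([475,180,140])); delta(*desk([475,180,47.5]))
E
```

```text
t: 6.65
eef_pos: [520.6, 88.2, 165.7]
tcp_rot: [2.691, 0.001, 1.812]
ft_force: [-0.3, 0.1, -2.8]
opening: 0.125
grip_force: 30.0
t 6.65 p [520.6  88.2 165.7] face [  0.    48.06 100.67] tilt err [-0.0002 -0.0009 -0.0002] F tool [ 0.1 -1.5  2.4] open 0.125 grip 30.0 j [-0.01  0.31  2.15  0.42  0.27 -0.64]
rotvec [ 0.4502  0.001  -0.    ] | shift(now axes) cm [10.003 -3.13   1.326] | shift(after turn) cm [10.001 -2.238  2.565]
rotvec [ 0.4502  0.001  -0.    ] | shift(now axes) cm [10.011 -7.155  9.655] | shift(after turn) cm [10.001 -2.238 11.815]
```

```bash
python3 -m inch '[[0,0,0,3.3,0,0,1],[0,0,0,3.3,0,0,1],[0,0,0,3.4,0,0,1],[0.15,0,0,0,0,0,1],[0.15,0,0,0,0,0,1],[0.15,0,0,0,0,0,1],[0,0,0,0,-1.1,2.5,1],[0,0,0,0,-1.1,4,1],[0,0,0,0,0,3,1],[0,0,0,0,0,1,1],[0,0,0,0,0,0,1]]' && python3 - <<'E'
from to import *
show(); delta(*desk([475,180,47]))
E
```

```text
t: 8.02
eef_pos: [475.3, 180.2, 58.9]
tcp_rot: [-3.139, -0.0, 1.812]
ft_force: [0.5, -0.1, -1.8]
opening: 0.124
grip_force: 30.0
t 8.03 p [475.3 180.2  58.9] face [-66.27 148.22  14.15] tilt err [4.531e-01 1.000e-04 1.000e-04] F tool [-0.2  0.4  1.8] open 0.124 grip 30.0 j [ 0.23  0.56  1.99  0.    0.6  -0.01]
rotvec [-0.0031 -0.0001 -0.0001] | shift(now axes) cm [-0.015 -0.031  1.192] | shift(after turn) cm [-0.015 -0.034  1.192]
```

Lower to about 1 mm above, then creep with force readings.

```bash
python3 -m inch '[[-0.003,0,0,0,0,0.6,1],[0,0,0,0,0,0.4,1],[0,0,0,0,0,0,1]]'; python3 -m inch '[[0,0,0,0,0,0.1,1],[0,0,0,0,0,0,1]]';python3 -m inch '[[0,0,0,0,0,0.1,1],[0,0,0,0,0,0,1]]'
```

```text
t: 8.4
eef_pos: [475.3, 180.1, 49.7]
tcp_rot: [3.14, 0.0, 1.812]
ft_force: [-0.7, 0.5, -2.4]
opening: 0.125
grip_force: 30.0
t: 8.65
eef_pos: [475.3, 180.0, 48.7]
tcp_rot: [3.14, 0.0, 1.812]
ft_force: [0.4, -1.0, -2.2]
opening: 0.123
grip_force: 30.0
t: 8.9
eef_pos: [475.3, 180.0, 47.6]
tcp_rot: [3.14, 0.0, 1.811]
ft_force: [0.6, 0.7, -2.7]
opening: 0.125
grip_force: 30.0
```

```bash
python3 -m inch '[[0,0,0,0,0,0.05,1],[0,0,0,0,0,0,1]]'; python3 -m inch '[[0,0,0,0,0,0.05,1],[0,0,0,0,0,0,1]]';python3 -m inch '[[0,0,0,0,0,0.05,1],[0,0,0,0,0,0,1]]'
```

```text
t: 9.15
eef_pos: [475.2, 180.0, 47.1]
tcp_rot: [3.14, 0.0, 1.812]
ft_force: [-0.1, -0.1, -2.5]
opening: 0.12
grip_force: 30.0
t: 9.4
eef_pos: [475.3, 180.0, 46.7]
tcp_rot: [3.14, 0.0, 1.812]
ft_force: [-0.1, 0.5, -0.2]
opening: 0.122
grip_force: 30.0
t: 9.65
eef_pos: [475.4, 180.1, 46.6]
tcp_rot: [3.14, 0.0, 1.812]
ft_force: [-1.2, -0.2, 6.4]
opening: 0.123
grip_force: 30.0
```

```bash
python3 -m inch '[[0,0,0,0,0,-0.05,0.5],[0,0,0,0,0,0,0],[0,0,0,0,0,0,-0.2],[0,0,0,0,0,0,-0.2],[0,0,0,0,0,-2,-0.2],[0,0,0,0,0,-4,-0.2],[0,0,0,0,0,-5,-0.2],[0,0,0,0,0,0,-0.2]]' && python3 - <<'E'
from to import *
show(); delta(*face([-0.4,-48,70]))
p=env.read_camera("top"); W=cloud(p,p["depth"]>0); k=(np.hypot(W[:,0]-475,W[:,1]-180)<30)&(W[:,2]>60)&(W[:,2]<75); print(k.sum(),W[k].mean(0))
E
```

```text
t: 10.65
eef_pos: [476.4, 180.4, 159.6]
tcp_rot: [3.134, 0.0, 1.812]
ft_force: [-0.1, -0.3, -0.6]
opening: 0.602
grip_force: 0.0
t 10.65 p [476.4 180.4 159.6] face [-21.45 148.14 104.33] tilt err [ 4.428e-01 -5.000e-04  1.000e-04] F tool [-0.2 -0.2  0.6] open 0.602 grip 0.0 j [ 0.23  0.4   1.91 -0.    0.83 -0.01]
rotvec [-4.428e-01  5.000e-04 -1.000e-04] | shift(now axes) cm [-19.612   3.377   2.209] | shift(after turn) cm [-19.614   2.105   3.433]
0 [nan nan nan]<stdin>:3: RuntimeWarning: Mean of empty slice.
  ret = um.true_divide(
```

```bash
python3 -m inch '[[0,0,0,-5,0.8,0,-0.2],[0,0,0,-5,0.9,0,-0.2],[0,0,0,-5,0.9,0,-0.2],[0,0,0,-4.6,0.8,0,-0.2],[-0.147,0,0,0,0,0,-0.2],[-0.148,0,0,0,0,0,-0.2],[-0.148,0,0,0,0,0,-0.2],[0,0,0,0,0,0,-0.2],[0,0,0,0,0,0,-0.2]]' && python3 - <<'E'
from to import *
show(); delta(*face([-0.4,-48,70]));delta(*face([-0.4,-48,5]))
p=env.read_camera("top"); W=cloud(p,p["depth"]>0); k=(np.hypot(W[:,0]-475,W[:,1]-180)<40)&(W[:,2]>15)&(W[:,2]<85); print(k.sum(),W[k].mean(0),np.median(W[k][W[k][:,2]>60],0)); save(p,"top3.png",(195,125,315,245),5)
E
```

```text
t: 11.82
eef_pos: [555.8, 0.5, 156.1]
tcp_rot: [2.731, -0.009, 1.817]
ft_force: [0.1, -0.4, 0.4]
opening: 0.603
grip_force: 0.0
t 11.82 p [5.558e+02 5.000e-01 1.561e+02] face [  7.8  -45.51  86.26] tilt err [ 0.0397  0.0102 -0.0014] F tool [-0.4  0.2 -0.4] open 0.603 grip 0.0 j [-0.21  0.37  2.06  0.5   0.39 -0.89]
rotvec [-0.0397 -0.0102  0.0014] | shift(now axes) cm [-0.265 -0.755  1.655] | shift(after turn) cm [-0.249 -0.82   1.626]
rotvec [-0.0397 -0.0102  0.0014] | shift(now axes) cm [-0.331 -0.497  8.149] | shift(after turn) cm [-0.249 -0.82   8.126]
336 [473.89455436 177.81477548  46.97273266] [474.88307887 180.09832426  70.76052538]
```

View pics/top3.png

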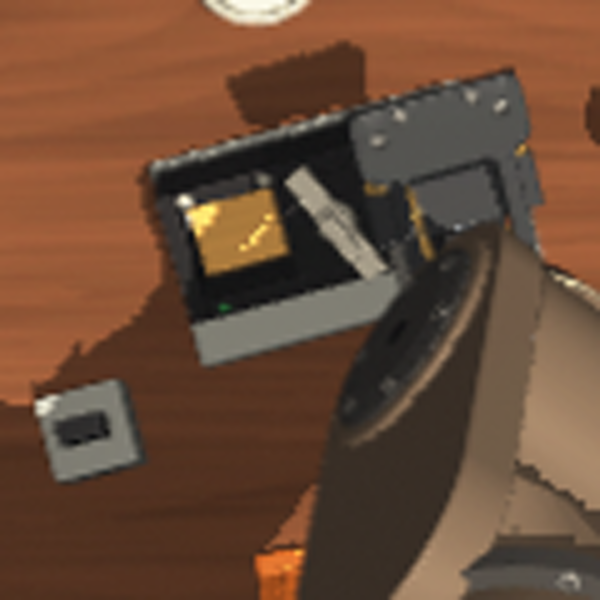

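```bash
python3 -m inch '[[-0.04,-0.01,0.001,0,0,0,-0.2],[0,0,0,-0.25,-0.82,1.6,-0.2],[0,0,0,0,0,0,-0.2]]' && python3 - <<'E'
from to import *
show(); delta(*face([-0.4,-48,5]))
E
```

```text
t: 12.25
eef_pos: [555.9, -1.5, 137.7]
tcp_rot: [2.691, -0.001, 1.813]
ft_force: [-0.2, -0.2, -0.4]
opening: 0.6
grip_force: 0.0
t 12.25 p [555.9  -1.5 137.7] face [ -0.62 -47.48  69.89] tilt err [-0.0007  0.0016 -0.0008] F tool [-0.2 -0.4  0.3] open 0.6 grip 0.0 j [-0.22  0.4   2.11  0.72  0.3  -1.11]
rotvec [ 0.0007 -0.0016  0.0008] | shift(now axes) cm [-0.063  0.017  6.489] | shift(after turn) cm [-0.052  0.022  6.489]
```

```bash
python3 -m inch '[[0,-0.0016,0,-0.05,0,2,-0.2],[0,0,0,0,0,2,-0.2],[0,0,0,0,0,1.5,-0.2],[0,0,0,0,0,0.9,-0.2],[0,0,0,0,0,0,-0.2]]' && python3 - <<'E'
from to import *
show()
E
python3 -m inch '[[0,0,0,0,0,0,0.1],[0,0,0,0,0,0,0.3],[0,0,0,0,0,0,0.5],[0,0,0,0,0,0,0.8],[0,0,0,0,0,0,1],[0,0,0,0,0,0,1]]' && python3 - <<'E'
from to import *
show()
E
```

```text
t: 12.88
eef_pos: [583.7, 4.8, 80.9]
tcp_rot: [2.689, 0.001, 1.813]
ft_force: [0.7, -0.5, 0.5]
opening: 0.596
grip_force: 0.0
t 12.88 p [583.7   4.8  80.9] face [  0.39 -47.96   6.41] tilt err [-0.0029 -0.0001 -0.0013] F tool [-0.6  0.8 -0.2] open 0.596 grip 0.0 j [-0.19  0.53  2.09  1.05  0.21 -1.44]
t: 13.62
eef_pos: [583.2, 4.3, 81.3]
tcp_rot: [2.688, 0.002, 1.812]
ft_force: [-2.4, -1.4, 4.8]
opening: 0.267
grip_force: 30.0
t 13.62 p [583.2   4.3  81.3] face [ 2.000e-02 -4.841e+01  6.990e+00] tilt err [-0.0036 -0.0015 -0.0009] F tool [-0.8 -0.3 -5.5] open 0.267 grip 30.0 j [-0.19  0.53  2.09  1.06  0.21 -1.44]
```

```bash
python3 -m inch '[[0,0,0,0,0,-0.3,1],[0,0,0,0,0,-0.7,1],[0,0,0,0,0,-1.5,1],[0,0,0,0,0,-2,1],[0,0,0,0,0,-2.5,1],[0,0,0,0,0,-2.5,1],[0,0,0,0,0,0,1],[0,0,0,0,0,0,1]]' && python3 - <<'E'
from to import *
show(); delta(*face([0,47.6,101]))
E
```

```text
t: 14.62
eef_pos: [542.7, -5.4, 165.7]
tcp_rot: [2.689, 0.001, 1.812]
ft_force: [0.3, 0.0, -2.4]
opening: 0.268
grip_force: 30.0
t 14.62 p [542.7  -5.4 165.7] face [ -0.78 -48.12 101.11] tilt err [-0.0025 -0.001  -0.0007] F tool [-0.1 -0.8  2.3] open 0.268 grip 30.0 j [-0.23  0.33  2.11  0.61  0.35 -1.01]
rotvec [0.0025 0.001  0.0007] | shift(now axes) cm [9.572e+00 8.500e-02 2.000e-03] | shift(after turn) cm [9.572 0.078 0.011]
```

```bash
python3 -m inch '[[0,0,0,2.5,0,0,1],[0,0,0,3,0,0,1],[0,0,0,2.5,0,0,1],[0.0025,0.001,0.0007,1.57,0.07,0,1],[0,0,0,0,0,0,1],[0,0,0,0,0,0,1]]' && python3 - <<'E'
from to import *
show(); delta(*face([-0.3,47.7,51]))
p=env.read_camera("side"); save(p,"side4.png",(185,115,285,215),5)
E
```

```text
t: 15.38
eef_pos: [520.6, 87.4, 165.9]
tcp_rot: [2.692, 0.0, 1.812]
ft_force: [-0.4, -0.5, -2.3]
opening: 0.268
grip_force: 30.0
t 15.38 p [520.6  87.4 165.9] face [-8.0000e-02  4.7240e+01  1.0101e+02] tilt err [ 0.0003 -0.0001 -0.0003] F tool [-0.4 -1.5  1.9] open 0.268 grip 30.0 j [-0.02  0.31  2.15  0.42  0.27 -0.64]
rotvec [-0.0003  0.0001  0.0003] | shift(now axes) cm [ 0.047 -0.021  5.001] | shift(after turn) cm [ 0.046 -0.022  5.001]
```

View pics/side4.png

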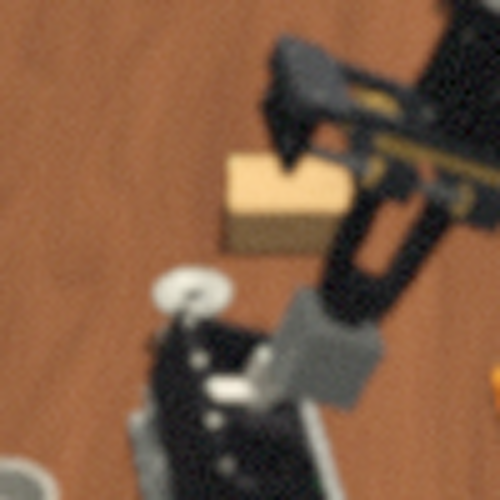

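```bash
python3 -m inch '[[0,0,0,0.045,-0.02,2,1],[0,0,0,0,0,2,1],[0,0,0,0,0,0.9,1],[0,0,0,0,0,0,1]]' && python3 - <<'E'
from to import *
show()
E
python3 -m inch '[[0,0,0,0,0,0.3,1],[0,0,0,0,0,0.3,1],[0,0,0,0,0,0,1]]' && python3 - <<'E'
from to import *
show()
E
```

```text
t: 15.92
eef_pos: [541.0, 92.4, 121.6]
tcp_rot: [2.692, 0.0, 1.811]
ft_force: [0.4, -0.3, -3.5]
opening: 0.265
grip_force: 30.0
t 15.93 p [541.   92.4 121.6] face [-0.4  47.28 51.97] tilt err [ 0.0007 -0.0005  0.0008] F tool [-0.3 -1.3  3.3] open 0.265 grip 30.0 j [-0.    0.41  2.15  0.64  0.18 -0.85]
t: 16.3
eef_pos: [543.5, 93.7, 117.1]
tcp_rot: [2.691, 0.0, 1.812]
ft_force: [0.3, -0.1, -2.7]
opening: 0.266
grip_force: 30.0
t 16.3 p [543.5  93.7 117.1] face [ 0.07 47.88 46.7 ] tilt err [-0.0008 -0.0004 -0.0002] F tool [-0.2 -0.9  2.5] open 0.266 grip 30.0 j [-0.    0.43  2.14  0.67  0.17 -0.89]
```

Entering freely, no lateral force. Continue.

```bash
python3 -m inch '[[0,0,0,0,0,0.5,1],[0,0,0,0,0,0.5,1],[0,0,0,0,0,0,1]]' && python3 -m inch '[[0,0,0,0,0,0.5,1],[0,0,0,0,0,0.5,1],[0,0,0,0,0,0,1]]' && python3 - <<'E'
from to import *
show()
E
```

```text
t: 16.68
eef_pos: [547.7, 94.8, 107.6]
tcp_rot: [2.691, 0.0, 1.812]
ft_force: [0.2, 0.7, -2.7]
opening: 0.265
grip_force: 30.0
t: 17.05
eef_pos: [551.9, 95.8, 98.8]
tcp_rot: [2.691, 0.0, 1.812]
ft_force: [0.1, -0.6, -2.7]
opening: 0.271
grip_force: 30.0
t 17.05 p [551.9  95.8  98.8] face [-0.1  47.93 26.53] tilt err [-0.0003 -0.0003 -0.0001] F tool [-0.6 -1.3  2.4] open 0.271 grip 30.0 j [ 0.    0.47  2.14  0.84  0.14 -1.05]
```

```bash
python3 -m inch '[[0,0,0,0,0,0.4,1],[0,0,0,0,0,0.3,1],[0,0,0,0,0,0,1]]' && python3 - <<'E'
from to import *
show()
E
```

```text
t: 17.42
eef_pos: [554.9, 96.5, 92.7]
tcp_rot: [2.691, 0.0, 1.812]
ft_force: [0.0, 0.9, -1.8]
opening: 0.266
grip_force: 30.0
t 17.43 p [554.9  96.5  92.7] face [-2.000e-02  4.792e+01  1.962e+01] tilt err [-0.0005 -0.0003 -0.0001] F tool [ 0.9 -0.6  1.7] open 0.266 grip 30.0 j [ 0.01  0.49  2.14  0.91  0.13 -1.12]
```

```bash
python3 -m inch '[[0,0,0,0,0,0.3,1],[0,0,0,0,0,0.2,1],[0,0,0,0,0,0,1]]' && python3 - <<'E'
from to import *
show()
E
python3 -m inch '[[0,0,0,0,0,0.2,1],[0,0,0,0,0,0.2,1],[0,0,0,0,0,0,1]]' && python3 - <<'E'
from to import *
show()
E
```

```text
t: 17.8
eef_pos: [557.1, 97.0, 88.3]
tcp_rot: [2.691, 0.0, 1.812]
ft_force: [-1.3, 0.3, 1.5]
opening: 0.269
grip_force: 30.0
t 17.8 p [557.1  97.   88.3] face [ 0.14 47.93 14.7 ] tilt err [-0.0009 -0.0004 -0.0002] F tool [ 0.6 -0.5 -1.9] open 0.269 grip 30.0 j [ 0.01  0.5   2.14  0.97  0.12 -1.18]
t: 18.18
eef_pos: [558.8, 97.4, 84.7]
tcp_rot: [2.691, 0.0, 1.812]
ft_force: [-1.3, -0.3, 2.2]
opening: 0.267
grip_force: 30.0
t 18.18 p [558.8  97.4  84.7] face [ 0.14 47.91 10.67] tilt err [-0.0009 -0.0004 -0.0002] F tool [-0.  -0.2 -2.6] open 0.267 grip 30.0 j [ 0.01  0.51  2.13  1.02  0.12 -1.22]
```

```bash
python3 -m inch '[[0,0,0,0,0,0.2,1],[0,0,0,0,0,0.1,1],[0,0,0,0,0,0,1]]' && python3 - <<'E'
from to import *
show()
E
python3 -m inch '[[0,0,0,0,0,0.05,1],[0,0,0,0,0,0,1]]' && python3 - <<'E'
from to import *
show()
E
```

```text
t: 18.55
eef_pos: [560.0, 97.7, 82.0]
tcp_rot: [2.691, 0.0, 1.812]
ft_force: [-1.5, 0.7, 3.2]
opening: 0.264
grip_force: 30.0
t 18.55 p [560.   97.7  82. ] face [ 0.14 47.9   7.69] tilt err [-0.0009 -0.0004 -0.0003] F tool [ 1.   0.2 -3.4] open 0.264 grip 30.0 j [ 0.01  0.51  2.13  1.05  0.12 -1.26]
t: 18.8
eef_pos: [560.2, 97.8, 81.6]
tcp_rot: [2.691, 0.0, 1.812]
ft_force: [-3.3, -1.0, 4.8]
opening: 0.269
grip_force: 30.0
t 18.8 p [560.2  97.8  81.6] face [ 0.14 47.88  7.24] tilt err [-0.0009 -0.0004 -0.0002] F tool [-0.1 -1.  -5.8] open 0.269 grip 30.0 j [ 0.01  0.51  2.13  1.06  0.12 -1.27]
```

```bash
python3 -m inch '[[0,0,0,0,0,0.04,1],[0,0,0,0,0,0,1]]' && python3 - <<'E'
from to import *
show()
E
python3 -m inch '[[0,0,0,0,0,0.04,1],[0,0,0,0,0,0,1]]' && python3 - <<'E'
from to import *
show()
E
```

```text
t: 19.05
eef_pos: [560.3, 97.9, 81.3]
tcp_rot: [2.691, 0.001, 1.812]
ft_force: [-5.1, -1.1, 8.0]
opening: 0.267
grip_force: 30.0
t 19.05 p [560.3  97.9  81.3] face [ 0.14 47.93  6.97] tilt err [-0.0011 -0.0004 -0.0003] F tool [ 0.1 -1.2 -9.4] open 0.267 grip 30.0 j [ 0.01  0.51  2.13  1.07  0.11 -1.27]
t: 19.3
eef_pos: [560.4, 97.8, 81.3]
tcp_rot: [2.69, 0.001, 1.812]
ft_force: [-8.3, -1.1, 13.6]
opening: 0.266
grip_force: 30.0
t 19.3 p [560.4  97.8  81.3] face [ 0.19 47.91  6.93] tilt err [-0.0015 -0.0005 -0.0003] F tool [  0.9  -1.6 -15.9] open 0.266 grip 30.0 j [ 0.01  0.51  2.13  1.07  0.11 -1.28]
```

```bash
python3 -m inch '[[0,0,0,0,0,-0.03,0.4],[0,0,0,0,0,0,0],[0,0,0,0,0,0,-0.2],[0,0,0,0,0,0,-0.2],[0,0,0,0,0,-1,-0.2],[0,0,0,0,0,-2.5,-0.2],[0,0,0,0,0,-3,-0.2],[0,0,0,0,0,-3,-0.2],[0.15,0,0,0,0,0,-0.2],[0.15,0,0,0,0,0,-0.2],[0.15,0,0,0,0,0,-0.2],[0,0,0,0,0,0,-0.2]]' && python3 - <<'E'
from to import *
show(); delta(*desk([475.3,180.05,90]))
p=env.read_camera("side"); F=(cloud(p,p["depth"]>0)-C)@MF.as_matrix()
k=(abs(F[:,1]-48)<20)&(abs(F[:,0])<20)
k1=k&(F[:,2]<10)&(F[:,2]>-5);k2=k&(F[:,2]>20)&(F[:,2]<34); print(k1.sum(),np.median(F[k1],0),k2.sum(),np.median(F[k2],0))
E
```

```text
t: 20.8
eef_pos: [521.5, 88.7, 166.1]
tcp_rot: [3.136, -0.001, 1.813]
ft_force: [0.5, 0.4, -0.4]
opening: 0.601
grip_force: 0.0
t 20.8 p [521.5  88.7 166.1] face [  1.02  48.29 100.63] tilt err [ 0.4446  0.0011 -0.0011] F tool [0.3 0.6 0.5] open 0.601 grip 0.0 j [ 0.04  0.41  1.85  0.    0.87 -0.2 ]
rotvec [ 0.0054 -0.0008  0.0013] | shift(now axes) cm [ 9.973 -2.33   7.601] | shift(after turn) cm [ 9.976 -2.302  7.606]
80 [ 9.00743804 57.61135849  2.96293494] 58 [ 2.59230437 51.34239197 27.69523585]
```

```bash
python3 -m inch '[[0.005,-0.001,0.001,5,-1.1,0,-0.2],[0,0,0,5,-1.2,0,-0.2],[0,0,0,0,0,4,-0.2],[0,0,0,0,0,3.5,-0.2],[0,0,0,0,0,0,-0.2]]' && python3 - <<'E'
from to import *
show(); delta(*desk([475.3,180.05,46.7]))
E
```

```text
t: 21.48
eef_pos: [472.1, 179.5, 90.0]
tcp_rot: [-3.139, -0.0, 1.812]
ft_force: [-0.2, 0.5, 0.1]
opening: 0.6
grip_force: 0.0
t 21.48 p [472.1 179.5  90. ] face [-55.67 148.29  43.5 ] tilt err [4.53e-01 3.00e-04 3.00e-04] F tool [ 0.6 -0.1 -0.1] open 0.6 grip 0.0 j [ 0.23  0.5   1.98  0.    0.67 -0.01]
rotvec [-0.003  -0.0003 -0.0002] | shift(now axes) cm [-0.025  0.331  4.324] | shift(after turn) cm [-0.024  0.319  4.325]
```

```bash
python3 -m inch '[[-0.003,0,0,-0.02,0.32,0,-0.2],[0,0,0,0,0,2.5,-0.2],[0,0,0,0,0,1.6,-0.2],[0,0,0,0,0,0.2,-0.2],[0,0,0,0,0,0,-0.2],[0,0,0,0,0,0,0.2]]' && python3 - <<'E'
from to import *
show(); delta(*desk([475.3,180.05,46.7]))
E
```

```text
t: 22.22
eef_pos: [477.7, 180.6, 49.4]
tcp_rot: [3.137, 0.0, 1.811]
ft_force: [0.0, 1.0, -0.4]
opening: 0.54
grip_force: 0.0
t 22.23 p [477.7 180.6  49.4] face [-68.25 148.02   4.53] tilt err [ 4.458e-01 -3.000e-04  3.000e-04] F tool [1.  0.3 0.4] open 0.54 grip 0.0 j [ 0.23  0.57  1.99 -0.    0.57 -0.01]
rotvec [ 0.0042  0.0002 -0.0003] | shift(now axes) cm [ 0.003 -0.246  0.269] | shift(after turn) cm [ 0.003 -0.244  0.27 ]
```

```bash
python3 -m inch '[[0,0,0,0,0,0,0.4],[0,0,0,0,0,0,0.6],[0,0,0,0,0,0,0.8],[0,0,0,0,0,0,1],[0,0,0,0,0,0,1],[0,0,0,0,0,0,1]]' && python3 - <<'E'
from to import *
show()
E
```

```text
t: 22.98
eef_pos: [477.1, 180.5, 48.3]
tcp_rot: [3.139, 0.0, 1.812]
ft_force: [0.3, -0.3, -2.1]
opening: 0.125
grip_force: 30.0
t 22.98 p [477.1 180.5  48.3] face [-69.22 148.03   3.77] tilt err [ 4.478e-01 -3.000e-04  2.000e-04] F tool [-0.4  0.3  2.1] open 0.125 grip 30.0 j [ 0.23  0.58  1.99 -0.    0.57 -0.01]
```

```bash
python3 -m inch '[[0,0,0,0,0,-0.5,1],[0,0,0,0,0,-2,1],[0,0,0,0,0,-4,1],[0,0,0,0,0,-5,1],[0,0,0,0,0,0,1],[0,0,0,0,0,0,1]]' && python3 - <<'E'
from to import *
show(); delta(*face([-0.2,-48,101]))
E
```

```text
t: 23.72
eef_pos: [476.5, 180.3, 163.0]
tcp_rot: [3.14, 0.0, 1.812]
ft_force: [0.3, 0.2, -2.7]
opening: 0.124
grip_force: 30.0
t 23.73 p [476.5 180.3 163. ] face [-19.95 148.06 107.36] tilt err [ 4.48e-01 -3.00e-04  2.00e-04] F tool [0.1 0.3 2.7] open 0.124 grip 30.0 j [ 0.23  0.39  1.9  -0.    0.85 -0.01]
rotvec [-4.48e-01  3.00e-04 -2.00e-04] | shift(now axes) cm [-19.606   2.061  -0.278] | shift(after turn) cm [-19.606   1.975   0.636]
```

```bash
python3 -m inch '[[0,0,0,0,0,-4,1],[0,0,0,-4.9,0.5,0,1],[0,0,0,-4.9,0.5,0,1],[0,0,0,-4.9,0.5,0,1],[0,0,0,-4.9,0.5,0,1],[-0.112,0,0,0,0,0,1],[-0.112,0,0,0,0,0,1],[-0.112,0,0,0,0,0,1],[-0.112,0,0,0,0,0,1],[0,0,0,0,0,0,1],[0,0,0,0,0,0,1]]' && python3 - <<'E'
from to import *
show(); delta(*face([-0.2,-48,101]))
E
```

```text
t: 25.1
eef_pos: [543.2, -5.2, 203.0]
tcp_rot: [2.694, -0.0, 1.811]
ft_force: [0.3, -0.6, -1.9]
opening: 0.121
grip_force: 30.0
t 25.1 p [543.2  -5.2 203. ] face [ 15.94 -48.07 134.43] tilt err [0.0024 0.0002 0.0005] F tool [-0.7 -0.6  1.8] open 0.121 grip 30.0 j [-0.23  0.27  2.06  0.47  0.45 -0.86]
rotvec [-0.0024 -0.0002 -0.0005] | shift(now axes) cm [ 0.006 -1.606  3.347] | shift(after turn) cm [ 0.007 -1.614  3.343]
```

```bash
python3 -m inch '[[-0.003,0,0,0,-1.61,3.3,1],[0,0,0,0,0,0,1],[0,0,0,0,0,2.5,1],[0,0,0,0,0,2.4,1],[0,0,0,0,0,0,1],[0,0,0,0,0,0,1]]' && python3 - <<'E'
from to import *
show(); delta(*face([-0.2,-48,45]))
E
```

```text
t: 25.85
eef_pos: [564.0, 0.1, 123.8]
tcp_rot: [2.687, 0.0, 1.812]
ft_force: [-0.8, -0.2, -2.9]
opening: 0.124
grip_force: 30.0
t 25.85 p [5.640e+02 1.000e-01 1.238e+02] face [  0.87 -47.85  53.81] tilt err [-0.0043  0.0001 -0.0004] F tool [ 0.  -2.   2.3] open 0.124 grip 30.0 j [-0.21  0.43  2.1   0.79  0.27 -1.18]
rotvec [ 0.0043 -0.0001  0.0004] | shift(now axes) cm [-0.015 -0.11   0.881] | shift(after turn) cm [-0.015 -0.107  0.881]
```

```bash
python3 -m inch '[[0.003,0,0,-0.015,-0.08,0.3,1],[0,0,0,0,0,0,1],[0,0,0,0,0,0.3,1],[0,0,0,0,0,0.3,1],[0,0,0,0,0,0,1]]' && python3 - <<'E'
from to import *
show()
E
python3 -m inch '[[0,0,0,0,0,0.3,1],[0,0,0,0,0,0.3,1],[0,0,0,0,0,0,1]]' && python3 - <<'E'
from to import *
show()
E
```

```text
t: 26.48
eef_pos: [566.9, 0.6, 114.0]
tcp_rot: [2.691, -0.0, 1.812]
ft_force: [0.2, -0.0, -2.0]
opening: 0.126
grip_force: 30.0
t 26.48 p [566.9   0.6 114. ] face [ -0.85 -48.08  43.73] tilt err [-0.0001 -0.0001  0.0002] F tool [-0.1 -0.7  1.9] open 0.126 grip 30.0 j [-0.21  0.45  2.1   0.83  0.26 -1.22]
t: 26.85
eef_pos: [569.4, 1.2, 108.6]
tcp_rot: [2.691, 0.0, 1.812]
ft_force: [0.1, 0.2, -2.9]
opening: 0.127
grip_force: 30.0
t 26.85 p [569.4   1.2 108.6] face [ -0.83 -48.08  37.73] tilt err [-0.0002 -0.0001  0.0002] F tool [ 0.2 -1.1  2.7] open 0.127 grip 30.0 j [-0.2   0.46  2.1   0.86  0.25 -1.25]
```

```bash
python3 -m inch '[[0,0,0,0,0.05,0.5,1],[0,0,0,0,0,0.4,1],[0,0,0,0,0,0,1]]' && python3 -m inch '[[0,0,0,0,0,0.4,1],[0,0,0,0,0,0.4,1],[0,0,0,0,0,0,1]]' && python3 - <<'E'
from to import *
show()
E
```

```text
t: 27.22
eef_pos: [573.6, 2.3, 100.6]
tcp_rot: [2.692, -0.0, 1.812]
ft_force: [0.1, 0.3, -1.7]
opening: 0.119
grip_force: 30.0
t: 27.6
eef_pos: [577.0, 3.1, 93.5]
tcp_rot: [2.692, -0.0, 1.812]
ft_force: [-0.3, 0.7, -2.3]
opening: 0.122
grip_force: 30.0
t 27.6 p [577.    3.1  93.5] face [ -0.37 -48.05  20.69] tilt err [-0.0001 -0.0001  0.0002] F tool [ 0.8 -1.1  2. ] open 0.122 grip 30.0 j [-0.2   0.5   2.09  0.95  0.23 -1.34]
```

```bash
python3 -m inch '[[0,0,0,0,0,0.3,1],[0,0,0,0,0,0.3,1],[0,0,0,0,0,0,1]]' && python3 -m inch '[[0,0,0,0,0,0.2,1],[0,0,0,0,0,0.2,1],[0,0,0,0,0,0,1]]' && python3 - <<'E'
from to import *
show()
E
```

```text
t: 27.98
eef_pos: [579.7, 3.6, 88.3]
tcp_rot: [2.691, 0.0, 1.811]
ft_force: [-0.0, 0.9, -1.6]
opening: 0.125
grip_force: 30.0
t: 28.35
eef_pos: [581.3, 4.1, 84.9]
tcp_rot: [2.691, 0.0, 1.811]
ft_force: [-2.5, -0.0, 2.2]
opening: 0.124
grip_force: 30.0
t 28.35 p [581.3   4.1  84.9] face [ -0.15 -48.14  11.08] tilt err [-0.0007 -0.0004  0.0002] F tool [ 0.6 -1.2 -3. ] open 0.124 grip 30.0 j [-0.19  0.52  2.09  1.01  0.22 -1.4 ]
```

```bash
python3 -m inch '[[0,0,0,0,0,0.2,1],[0,0,0,0,0,0.2,1],[0,0,0,0,0,0,1]]' && python3 - <<'E'
from to import *
show()
E
python3 -m inch '[[0,0,0,0,0,0.05,1],[0,0,0,0,0,0,1]]' && python3 - <<'E'
from to import *
show()
E
```

```text
t: 28.72
eef_pos: [583.0, 4.5, 81.2]
tcp_rot: [2.691, 0.0, 1.811]
ft_force: [-1.7, -1.3, 2.7]
opening: 0.127
grip_force: 30.0
t 28.73 p [583.    4.5  81.2] face [ -0.16 -48.15   7.01] tilt err [-0.0006 -0.0004  0.0001] F tool [-0.9 -0.6 -3.3] open 0.127 grip 30.0 j [-0.19  0.53  2.09  1.04  0.21 -1.42]
t: 28.98
eef_pos: [583.2, 4.5, 80.9]
tcp_rot: [2.691, 0.0, 1.812]
ft_force: [-3.9, -1.2, 4.7]
opening: 0.123
grip_force: 30.0
t 28.98 p [583.2   4.5  80.9] face [ -0.14 -48.16   6.63] tilt err [-0.0008 -0.0005  0.0001] F tool [-0.2 -1.6 -6. ] open 0.123 grip 30.0 j [-0.19  0.53  2.09  1.04  0.21 -1.43]
```

```bash
python3 -m inch '[[0,0,0,0,0,0.05,1],[0,0,0,0,0,0,1]]' && python3 - <<'E'
from to import *
show()
E
```

```text
t: 29.22
eef_pos: [583.4, 4.6, 80.5]
tcp_rot: [2.691, 0.0, 1.812]
ft_force: [-4.1, -1.9, 5.7]
opening: 0.129
grip_force: 30.0
t 29.23 p [583.4   4.6  80.5] face [ -0.16 -48.14   6.13] tilt err [-0.0007 -0.0004  0.0001] F tool [-0.8 -1.5 -7.1] open 0.129 grip 30.0 j [-0.19  0.53  2.09  1.04  0.21 -1.43]
```

```bash
python3 -m inch '[[0,0,0,0,0,0.05,1],[0,0,0,0,0,0,1]]' && python3 - <<'E'
from to import *
show()
E
python3 -m inch '[[0,0,0,0,0,0.04,1],[0,0,0,0,0,0,1]]' && python3 - <<'E'
from to import *
show()
E
```

```text
t: 29.48
eef_pos: [583.5, 4.6, 80.2]
tcp_rot: [2.691, 0.0, 1.811]
ft_force: [-6.6, -1.1, 8.5]
opening: 0.124
grip_force: 30.0
t 29.48 p [583.5   4.6  80.2] face [ -0.16 -48.16   5.87] tilt err [-0.0009 -0.0005  0.0001] F tool [  0.5  -2.3 -10.5] open 0.124 grip 30.0 j [-0.19  0.53  2.09  1.05  0.21 -1.43]
t: 29.72
eef_pos: [583.6, 4.6, 80.2]
tcp_rot: [2.69, 0.001, 1.811]
ft_force: [-10.8, -3.6, 15.1]
opening: 0.123
grip_force: 30.0
t 29.73 p [583.6   4.6  80.2] face [ -0.08 -48.16   5.84] tilt err [-0.0014 -0.0007  0.    ] F tool [ -0.9  -3.6 -18.5] open 0.123 grip 30.0 j [-0.19  0.53  2.09  1.05  0.21 -1.43]
```

```bash
python3 -m inch '[[0,0,0,0,0,-0.03,0.4],[0,0,0,0,0,0,0],[0,0,0,0,0,0,-0.2],[0,0,0,0,0,0,-0.2],[0,0,0,0,0,-1,-0.2],[0,0,0,0,0,-2.5,-0.2],[0,0,0,0,0,-3,-0.2],[0,0,0,0,0,-5,-0.2],[0,0,0,0,-6,0,0],[0,0,0,0,-6,0,0.4],[0,0,0,0,0,0,0.4]]' && python3 - <<'E'
from to import *
show()
for n in("top","side"):
    p=env.read_camera(n); F=(cloud(p,p["depth"]>0)-C)@MF.as_matrix()
    for sg in(1,-1):
        k=(abs(F[:,1]-48*sg)<20)&(abs(F[:,0])<20)
        k1=k&(F[:,2]<10)&(F[:,2]>-5);k2=k&(F[:,2]>20)&(F[:,2]<34); print(n,sg,k1.sum(),np.median(F[k1],0).round(1),k2.sum(),np.median(F[k2],0).round(1))
    b=(abs(F[:,0])<40)&(abs(F[:,1])<24)&(F[:,2]>8)&(F[:,2]<16); q=F[b][:,:2]
    t=(abs(F[:,0])<25)&(abs(F[:,1])<24)&(F[:,2]>18)&(F[:,2]<40); q2=F[t][:,:2]
    for nm,q in(("bar",q),("tab",q2)):
        if len(q)<4: continue
        c=q.mean(0); v=np.linalg.svd(q-c,full_matrices=False)[2][0]; v=v*np.sign(v[0]); print(nm,len(q),c.round(1),"angle from x ccw",np.arctan2(v[1],v[0]).round(3))
    save(p,n+"5.png",(205,125,315,205) if n=="top" else (195,155,275,245),5)
im=np.hstack([cv2.resize(cv2.imread("pics/%s5.png"%n),(400,400)) for n in("top","side")]);cv2.imwrite("pics/c5.png",im)
E
```

```text
t: 31.1
eef_pos: [458.1, -25.6, 143.9]
tcp_rot: [2.688, -0.007, 1.815]
ft_force: [0.4, -0.3, -0.1]
opening: 0.349
grip_force: 0.0
t 31.1 p [458.1 -25.6 143.9] face [-88.54 -47.53 119.32] tilt err [-0.0031  0.0078  0.0001] F tool [-0.4  0.2  0.2] open 0.349 grip 0.0 j [-0.35  0.28  2.31  0.98  0.31 -1.51]
top 1 150 [ 7.6 45.7  3. ] 95 [ 1.3 47.9 28.9]
top -1 182 [  5.5 -46.9   3.2] 60 [  1.4 -48.2  28.6]
bar 87 [3.5 0.3] angle from x ccw 0.422
tab 45 [2.3 0.2] angle from x ccw 0.466
side 1 80 [ 7.5 57.6  2.7] 63 [ 2.6 51.  27.1]
side -1 60 [  7.5 -42.    2.6] 34 [  1.7 -43.1  27. ]
bar 59 [4.3 3.6] angle from x ccw 0.393
tab 51 [1.9 2.2] angle from x ccw 0.381
```

View pics/c5.png

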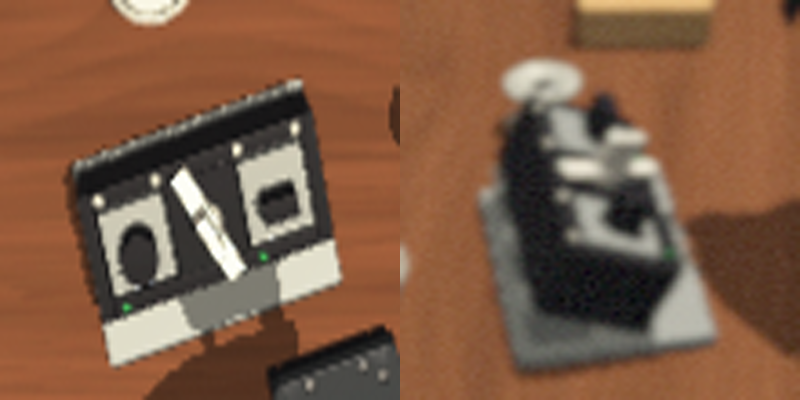

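```bash
python3 - <<'E'
from to import *
delta(*face([0.3,0,80],-1.15))
E
```

```text
rotvec [ 8.0000e-04 -9.0000e-03  1.1503e+00] | shift(now axes) cm [4.798 8.613 3.998] | shift(after turn) cm [ 9.851 -0.88   3.92 ]
```

```bash
python3 -m inch '[[0,0,0,2.4,4.3,0,0.5],[0,0,0,2.4,4.3,0,0.5],[0,-0.002,0.165,0,0,0,0.5],[0,-0.001,0.165,0,0,0,0.5],[0,-0.001,0.164,0,0,0,0.5],[0,-0.001,0.164,0,0,0,0.5],[0,-0.001,0.164,0,0,0,0.5],[0,-0.001,0.164,0,0,0,0.5],[0,-0.001,0.164,0,0,0,0.5],[0,0,0,0,0,3,0.5],[0,0,0,0,0,0,0.5],[0,0,0,0,0,0,0.5]]' && python3 - <<'E'
from to import *
show();delta(*face([0.3,0,50],-1.15));delta(*face([0.3,0,16],-1.15))
E
```

```text
t: 32.7
eef_pos: [524.3, 30.6, 148.5]
tcp_rot: [2.949, -0.41, 0.706]
ft_force: [0.8, -0.8, -0.5]
opening: 0.25
grip_force: 0.0
t 32.7 p [524.3  30.6 148.5] face [-16.6   -8.78  89.63] tilt err [0.0019 0.004  1.147 ] F tool [-0.1  1.   0.7] open 0.25 grip 0.0 j [-0.16  0.34  2.17  0.69  0.28  0.12]
rotvec [-0.0035 -0.0022  0.003 ] | shift(now axes) cm [ 1.892 -0.091  3.967] | shift(after turn) cm [ 1.901 -0.111  3.963]
rotvec [-0.0035 -0.0022  0.003 ] | shift(now axes) cm [ 1.885 -0.079  7.367] | shift(after turn) cm [ 1.901 -0.111  7.363]
```

```bash
python3 -m inch '[[-0.0035,-0.002,0.003,1.88,-0.1,0,0.5],[0,0,0,0,0,2,0.5],[0,0,0,0,0,2,0.5],[0,0,0,0,0,0,0.5],[0,0,0,0,0,0,0.5]]' && python3 - <<'E'
from to import *
show();delta(*face([0.3,0,16],-1.15))
E
```

```text
t: 33.33
eef_pos: [553.5, 46.4, 120.2]
tcp_rot: [2.946, -0.409, 0.702]
ft_force: [0.4, -0.3, -0.0]
opening: 0.252
grip_force: 0.0
t 33.33 p [553.5  46.4 120.2] face [-2.000e-02 -3.700e-01  5.021e+01] tilt err [-8.0000e-04  3.0000e-04  1.1505e+00] F tool [0.1 0.5 0.2] open 0.252 grip 0.0 j [-0.11  0.43  2.13  0.76  0.22  0.08]
rotvec [ 0.0005 -0.0006 -0.0005] | shift(now axes) cm [ 0.042 -0.022  3.421] | shift(after turn) cm [ 0.045 -0.02   3.421]
```

```bash
python3 -m inch '[[0,0,0,0.04,-0.02,1.2,0.5],[0,0,0,0,0,1.2,0.5],[0,0,0,0,0,1,0.5],[0,0,0,0,0,0,0.5],[0,0,0,0,0,0,0.7],[0,0,0,0,0,0,0.8],[0,0,0,0,0,0,1],[0,0,0,0,0,0,1],[0,0,0,0,0,0,1]]' && python3 - <<'E'
from to import *
show()
E
```

```text
t: 34.45
eef_pos: [568.2, 50.2, 89.2]
tcp_rot: [2.946, -0.409, 0.702]
ft_force: [-2.3, -1.6, 6.2]
opening: 0.085
grip_force: 30.0
t 34.45 p [568.2  50.2  89.2] face [ 0.2  -0.19 15.73] tilt err [-1.1000e-03 -1.0000e-04  1.1507e+00] F tool [-0.1  1.  -6.7] open 0.085 grip 30.0 j [-0.1   0.5   2.12  1.    0.17 -0.15]
```

```bash
python3 -m inch '[[0,0,-0.06,0,0,-0.03,1],[0,0,-0.12,0,0,0,1],[0,0,-0.12,0,0,0,1],[0,0,-0.12,0,0,0,1],[0,0,0,0,0,0,1]]' && python3 - <<'E'
from to import *
show()
E
```

```text
t: 35.08
eef_pos: [568.1, 50.2, 89.3]
tcp_rot: [2.796, -0.295, 1.132]
ft_force: [0.0, -0.4, 3.3]
opening: 0.084
grip_force: 30.0
t 35.08 p [568.1  50.2  89.3] face [ 0.16 -0.16 15.76] tilt err [-7.000e-04 -3.000e-04  7.314e-01] F tool [ 0.6  1.3 -3. ] open 0.084 grip 30.0 j [-0.1   0.5   2.12  1.    0.17 -0.57]
```

```bash
python3 -m inch '[[0,0,-0.12,0,0,0,1],[0,0,-0.12,0,0,0,1],[0,0,-0.12,0,0,0,1],[0,0,-0.12,0,0,0,1],[0,0,-0.12,0,0,0,1],[0,0,0,0,0,0,1]]' && python3 - <<'E'
from to import *
show(); print(env.state()["moment"])
E
python3 -m inch '[[0,0,-0.06,0,0,0,1],[0,0,-0.05,0,0,0,1],[0,0,0,0,0,0,1]]' && python3 - <<'E'
from to import *
show(); print(env.state()["moment"])
E
```

```text
t: 35.83
eef_pos: [568.0, 50.3, 89.2]
tcp_rot: [2.695, -0.058, 1.691]
ft_force: [-0.4, -1.0, 4.0]
opening: 0.078
grip_force: 30.0
t 35.83 p [568.   50.3  89.2] face [ 0.07 -0.09 15.76] tilt err [-0.0004 -0.0004  0.1338] F tool [-0.7  1.3 -3.8] open 0.078 grip 30.0 j [-0.1   0.5   2.12  1.    0.17 -1.16]
[-0.1469291  -0.07441087  0.03987963]
t: 36.2
eef_pos: [568.0, 50.3, 89.2]
tcp_rot: [2.691, -0.01, 1.789]
ft_force: [-1.9, -0.4, 6.3]
opening: 0.088
grip_force: 30.0
t 36.2 p [568.   50.3  89.2] face [ 0.05 -0.09 15.75] tilt err [-0.0004 -0.0004  0.0246] F tool [ 0.1  1.  -6.5] open 0.088 grip 30.0 j [-0.1   0.5   2.12  1.    0.17 -1.27]
[-0.19487945 -0.17509623 -0.01825402]
```

Now to the end stop, watching the moment about the tool axis.

```bash
python3 -m inch '[[0,0,-0.03,0,0,0,1],[0,0,0,0,0,0,1]]' && python3 - <<'E'
from to import *
show(); print(here()[1].inv().apply(env.state()["moment"]))
E
python3 -m inch '[[0,0,-0.03,0,0,0,1],[0,0,0,0,0,0,1]]' && python3 - <<'E'
from to import *
show(); print(here()[1].inv().apply(env.state()["moment"]))
E
```

```text
t: 36.45
eef_pos: [568.0, 50.3, 89.2]
tcp_rot: [2.691, 0.003, 1.817]
ft_force: [-1.2, -1.2, 4.8]
opening: 0.082
grip_force: 30.0
t 36.45 p [568.   50.3  89.2] face [ 0.07 -0.08 15.76] tilt err [-0.0004 -0.0004 -0.0056] F tool [-0.9  0.7 -5. ] open 0.082 grip 30.0 j [-0.1   0.5   2.12  1.    0.17 -1.3 ]
[-0.07508081 -0.18143382  0.05112525]
t: 36.7
eef_pos: [568.0, 50.3, 89.2]
tcp_rot: [2.691, 0.015, 1.843]
ft_force: [-0.5, -0.9, 5.7]
opening: 0.083
grip_force: 30.1
t 36.7 p [568.   50.3  89.2] face [ 0.04 -0.08 15.75] tilt err [-0.0004 -0.0003 -0.0345] F tool [-0.8  1.8 -5.4] open 0.083 grip 30.1 j [-0.1   0.5   2.12  1.    0.17 -1.33]
[-0.06605777 -0.12607931  0.46091492]
```

```bash
python3 -m inch '[[0,0,-0.025,0,0,0,1],[0,0,0,0,0,0,1]]' && python3 - <<'E'
from to import *
show(); print(here()[1].inv().apply(env.state()["moment"]))
E
python3 -m inch '[[0,0,0.02,0,0,0,0.85],[0,0,0,0,0,0,0.6],[0,0,0,0,0,0,0.5],[0,0,0,0,0,-1,0.5],[0,0,0,0,0,-3,0.5],[0,0,0,0,0,-5,0.5],[0,0,0,0,-6,0,0.5],[0,0,0,0,-6,0,0.5],[0,0,0,0,0,0,0.5]]' && python3 - <<'E'
from to import *
show()
for n in("top","side"):
    p=env.read_camera(n); F=(cloud(p,p["depth"]>0)-C)@MF.as_matrix()
    for sg in(1,-1):
        k=(abs(F[:,1]-48*sg)<20)&(abs(F[:,0])<20)
        k1=k&(F[:,2]<7)&(F[:,2]>-5);k2=k&(F[:,2]>20)&(F[:,2]<34); print(n,sg,np.median(F[k1],0).round(1),np.median(F[k2],0).round(1))
    t=(abs(F[:,0])<25)&(abs(F[:,1])<24)&(F[:,2]>18)&(F[:,2]<40); q=F[t][:,:2]
    c=q.mean(0); v=np.linalg.svd(q-c,full_matrices=False)[2][0]; print(c,"tab angle",np.arctan2(v[1],v[0])%np.pi)
    for tt in("spool","tin","driver","kit_box"):
        for d in env.find_in(p,tt)[:1]: print(tt,round(d["score"],2),c2w(p,d["centre"]).round())
    save(p,n+"6.png",(205,125,315,205) if n=="top" else (195,155,275,245),5)
im=np.hstack([cv2.resize(cv2.imread("pics/%s6.png"%n),(400,400)) for n in("top","side")]);cv2.imwrite("pics/c6.png",im)
E
```

```text
t: 36.95
eef_pos: [568.0, 50.3, 89.2]
tcp_rot: [2.692, 0.026, 1.865]
ft_force: [-1.8, -1.0, 4.7]
opening: 0.086
grip_force: 30.6
t 36.95 p [568.   50.3  89.2] face [ 0.05 -0.09 15.73] tilt err [-0.0004 -0.0003 -0.0591] F tool [-0.6  0.2 -5.1] open 0.086 grip 30.6 j [-0.1   0.5   2.12  1.    0.17 -1.36]
[-0.09461105 -0.08804821  0.6140237 ]
t: 38.08
eef_pos: [472.3, 26.2, 139.3]
tcp_rot: [2.686, 0.005, 1.859]
ft_force: [0.3, 0.1, 0.6]
opening: 0.251
grip_force: 0.0
t 38.08 p [472.3  26.2 139.3] face [-67.04  -0.64 103.84] tilt err [-0.0058  0.0157 -0.0444] F tool [-0.   0.6 -0.4] open 0.251 grip 0.0 j [-0.2   0.3   2.29  0.99  0.25 -1.43]
top 1 [ 9.3 48.   3. ] [ 1.2 48.3 29.1]
top -1 [  7.3 -49.1   3. ] [  1.4 -48.   28.9]
[1.57066288 0.06210298] tab angle 1.5959506322608505
spool 0.55 [ 623. -109.   38.]
tin 0.89 [726.  92.  10.]
driver 0.79 [525. 302.  22.]
kit_box 0.98 [ 564. -245.   34.]
side 1 [ 6.6 57.9  2.6] [ 3.2 52.  27.3]
side -1 [ 10.5 -45.9   2.7] [  2.6 -42.5  26.8]
[2.30231895 2.67467719] tab angle 1.6837426984663628
tin 0.64 [722.  78.  13.]
driver 0.85 [522. 312.  19.]
kit_box 0.73 [ 570. -221.   35.]
```

View pics/c6.png

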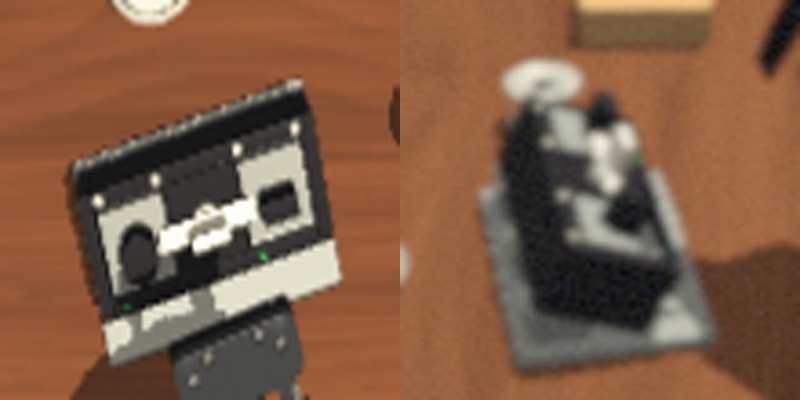

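The top view shows the turnbutton lying along the dock's y, over both shoulders. The knob module is in the left bay and the bar module in the right, and the bystanders have not moved.

```bash
python3 -m inch '[[0,0,0,0,0,-2,0.5],[0,0,0,0,0,0,0.5],[0,0,0,0,0,0,0.5]]' && python3 -c "
from cell import env
print(env.job_done())"
```

```text
t: 38.95
eef_pos: [465.2, 24.0, 157.7]
tcp_rot: [2.684, 0.007, 1.86]
ft_force: [-0.8, 0.6, -0.4]
opening: 0.253
grip_force: 0.0
the job is handed in; nothing more can be done
None
```

The job is handed in at about 39 s: the two modules are swapped, each pressed to its hard stop with less than 20 N, and the turnbutton is turned to its end stop over both; the judge's verdict was not shown.

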